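# Hang a detector carrier on the inspection rail and close up its neighbour

### The job

Take the carrier with the orange grip out of its stand, hook it over the free (left) end of the inspection rail, and slide it along under the lamp hood until its grip is in line with the green mark. Then slide the yellow-gripped carrier that already hangs on the rail up against it, so that the two plates touch edge to edge with no gap and the orange one is still at the mark. Leave both hanging still, and do not disturb the things on the bench.

Things in the scene. Friction and masses are not known exactly. Their poses are not given: they have to be found in the camera images.
- carrier: Loose carrier, orange grip, 0.3 kg; mm. Origin: where the rail's axis lies when hung; z up, y along rail, -x to robot. Hook 36 wide (y), open below, roof top z +17; inside x -13..13; free tip at x 13..17 down to z -8. Plate 90 wide, 5 thick (x -18..-13), z -40..-155; white round detector behind it, diam 72, x -13..32, centre z -90. Starts upright (leaning 4 deg), foot in the stand's slot.
- neighbour: Second carrier, identical but with a yellow grip, hanging from the start near the rail's right (-y) end. Same origin, axes and sizes. The plates touch edge to edge when the two origins are 90 mm apart along the rail.
- stand: Fixed black and grey stand, base 100 x 110 x 12 mm, two cheeks up to z = 37 mm form a slot 6.5 mm wide along its y; slot floor at z = 12 mm. Origin: centre of its underside on the bench. The carrier stands in it with the same axes, its origin 167 mm above this one.
- rail: Fixed fixture. Origin on the bench under the rail; y along the rail, -x faces the robot. Round steel rail, radius 8 mm, axis at x = 0, z = 225 mm, from y = -300 to +235 mm between blue end posts 237 mm tall. Hood posts at x 75..95 mm. Base slab 12 mm thick, x -50..110 mm.
- mark: Green stripe 12 mm wide (y) over the top, front and back of the hood and round the rail. Origin on the rail's axis in the middle of the stripe; axes as the rail's. The orange carrier's origin (middle of its grip) must come in line with it along the rail.
- spool: Bystander: loose green solder spool standing on the bench, diameter 58, height 48 mm. Origin: centre of the underside.
- housing: Bystander: loose white round plastic housing like a shallow bowl, diameter 92, height 24 mm. Origin: centre of the underside.
- partsbin: Bystander: loose grey open parts bin, 100 x 140 x 50 mm. Origin: centre of the underside.
- carrier_grip (a point): Centre of the orange grip block of the carrier, 26 (x) x 16 (y) x 24 (z) mm, to be pinched across its 16 mm. It lies at (-53, 0, -10) mm in the carrier's frame; a neck 10 mm square joins it to the hook's front leg (x = -17 mm). Axes as the carrier's.
- neighbour_grip (a point): Centre of the yellow grip block of the hanging carrier, same sizes as the orange one.
- hood (a point): Centre of the underside of the white lamp hood over the rail: overall 96 (x) x 375 (y) x 40 mm; rail frame y -300..75, z 251..291; lamp x -14..40, an open gap, then a guard strip at x -56..-50 joined at both ends. Too low to lift a hook on or off beneath it, and in the way of an upright gripper: tilt the tool's back towards the robot by about 35 degrees.
- load (a point): Point on the rail's axis in the middle of its open loading end (rail y = +150 mm). The rail is open above from rail y = +75 to +235 mm. To hook on, the carrier must be raised 16 to 40 mm, brought over the rail from the robot's side, and lowered.
Not all that is in view belongs to the job. Leave any pink or red look-alike of the carrier alone.

How it is judged:
On the way, in this order (a step that is already met when the one before it is completed fails the run):
1. the orange carrier is hooked on the rail (x of carrier in the frame of rail between -0.006 and 0.006 m and z of carrier in the frame of rail between 0.221 and 0.23 m and angle between carrier's own z axis and vertical below 0.25 rad), for 0.2 s.
2. the orange carrier is at the green mark, on the rail (all of step 1 and y of carrier in the frame of mark between -0.008 and 0.008 m), for 0.3 s.
3. the yellow carrier's plate is against the orange carrier's (x of neighbour in the frame of rail between -0.006 and 0.006 m and z of neighbour in the frame of rail between 0.221 and 0.23 m and angle between neighbour's own z axis and vertical below 0.25 rad and y of neighbour in the frame of carrier between -0.094 and -0.085 m), for 0.2 s.
At the end, for the whole second after the job is handed in: Both carriers hang on the rail, at rest and square to it (within 0.1 rad), hook seated (origin within 6 mm of the rail's axis across it, -4 to +5 mm in height, leaning under 0.25 rad); the orange one's origin is within 9 mm of the mark along the rail; and the gap between the plates is under 4 mm (all of step 1 and all of step 3 and y of carrier in the frame of mark between -0.009 and 0.009 m and angle between the y axis of carrier and the y axis of rail, either way round below 0.1 rad and angle between the y axis of neighbour and the y axis of carrier, either way round below 0.1 rad and linear speed of each of carrier, neighbour below 0.03 m/s); the robot touches nothing.
It fails at once if the solder spool is pushed more than 20 mm (distance of spool from where it was at the start of the episode above 0.02 m).
It fails at once if the white housing is pushed more than 20 mm (distance of housing from where it was at the start of the episode above 0.02 m).
It fails at once if the parts bin is pushed more than 20 mm (distance of partsbin from where it was at the start of the episode above 0.02 m).
It also fails if it takes over 50 s, if anything falls off the work surface, if the arm or the gripper's body presses on something with over 40 N, if the wrist force passes 120 N, or if a joint passes its speed limit or range.

### The arm

A 7-joint arm with a two-finger parallel gripper is mounted at the origin on the work surface. World frame = base frame: x ahead of the robot, y to its left, z up, the work surface at z = 0. Lengths are in m, angles in rad, forces in N, time in s.
With the tool pointing down it reaches from about 0.425 to 0.975 m from the base axis. Payload 16.7 kg.
Tool frame: the origin (TCP) lies at the very end of the fingers, on their centre line; the grasp point (between the pads) lies 19 mm behind it; z points along the fingers, y is the line along which they close (so a half turn about z gives the same grasp; the last joint's range is limited). The gripper opens to 85 mm and grips with 20 to 120 N. Pads are 22 mm wide; open, the fingers measure 114 mm over their backs; the gripper's body (76 mm by 85 mm) begins 54 mm behind the grasp point. The pads swing forward as they close: fully open they stand 13 mm farther back than shut.
Start: joints at [-1.454, 0.426, 0.074, 1.606, -0.034, 1.111, -0.067], TCP at [0.177, 0.651, 0.231] pointing down, gripper open.
Joint ranges: [-2.85, 2.85], [-0.5, 2.14], [-1.23, 1.37], [0.21, 2.46], [-1.02, 4.16], [0.16, 2.05], [-2.73, 2.73]. Speed limits (rad/s): [1.89, 1.89, 2.39, 2.39, 3.01, 3.01, 3.01].

### API

Orientations are given as a rotation vector (axis times angle).
In Python, from workcell import * gives the robot as it stands.
- The arm moves only by the tool jog_arm, never from a script. Its argument "motion" is a list that holds one entry, the list of rows, each a list of 7 numbers: the shift along the tool's x, y, z normalised to -1 to 1, where 1 is 2.5 cm, then the turn, a rotation vector about the tool's x, y, z normalised to -1 to 1, where 1 is 10 degrees, then the closure, from -1 (fully open) to 1 (shut). In form: [[[tx, ty, tz, wx, wy, wz, fingers], ...]]. A call has 1 to 12 rows; each row shifts and turns the commanded pose from where the row before left it, along the tool's axes as they then stand; what a row does not reach is not made up. A row lasts 1/8 s, in which the tool goes at most 62.5 mm and 10.7 degrees, less where a joint would pass 70% of its speed; a pose out of reach is approached as far as the arm can. A call with a number of a shift or a turn outside -1 to 1 is refused whole. A call with a gripper value outside its range is refused whole. The fingers move at their own pace and stop on an object; "force" is the grip in N (left out, the last holds). Time passes only in rows, so rows that do not move let the fingers close. It gives the time, the measured TCP pose, the force, the opening and the grip force at its end, in the units of the state.
- get_state(): the state, without advancing time (a new reading comes with each control period).
- grab_frame(name): name is "side" or "top"; returns (picture, depth): 384x512x3 uint8, blue, green, red; 384x512 float32, m along the optical axis (not along the pixel's ray), 0 where there is no reading.
- camera_model(name): a dict with "intrinsics" (3x3 intrinsics, pixels), "rvec" (rotation vector, rad) and "tvec" (3), from world to camera coordinates, as OpenCV has them. Camera axes: x right, y down, z forward; pixel columns grow to the right and rows downward; lengths in m; the calibration is good to about 2 mm. A picture is of the moment at which its call begins. camera_model takes no time and is no camera call.
- sign_off(): hands the job in; it is judged then, once.
The state is a dict: "clock": time; "qpos": joint angles; "dq": joint speeds; "tau": joint torques, N m; "position": TCP position; "tcp_rot": TCP orientation; "contact_force": force on the tool from outside, world axes, zero at the start; "moment": the same for the moment, N m; "width": finger opening in m; "finger_force": force on a finger pad.
Only numpy, scipy, OpenCV 4.12 (cv2) and the standard library are available. Lean on these libraries where they do the work, as an engineer would, in place of code of your own. Each camera call takes 0.05 s, during which the arm holds its last target. There are 200 camera calls.

## Working session

There is one attempt and no reset: what is moved stays moved. The work goes in short steps, Python scripts to look and compute and a tool call to move; the robot and the scene stay as the last step left them, time stands still between calls to the robot, and variables do not carry over. Pictures are saved under pics/ and viewed, at most 10 in all, crops included, and the job is handed in when it is done.

Besides the shell and the picture viewer there is one more tool, called as a command line: name --argument value ..., lists and objects as JSON in quotes. jog_arm: Moves the arm, as the interface text tells. Its arguments: {"type":"object","properties":{"motion":{"type":"array","items":{"type":"array","items":{"type":"array","items":{"type":"number","minimum":-1,"maximum":1}}}},"force":{"type":"number"}},"required":["motion"]}

```bash
mkdir -p pics
cat > h.py <<'E'
from workcell import *
import numpy as np, cv2
from scipy.spatial.transform import Rotation as R
def cam(n):
    m=camera_model(n); K=np.array(m["intrinsics"]); Rm=cv2.Rodrigues(np.array(m["rvec"],float))[0]; t=np.array(m["tvec"],float).ravel()
    return K,Rm,t
def cloud(n,d):
    K,Rm,t=cam(n); v,u=np.mgrid[:d.shape[0],:d.shape[1]]
    p=np.stack([(u-K[0,2])/K[0,0]*d,(v-K[1,2])/K[1,1]*d,d],-1)
    w=(p-t)@Rm; w[d<=0]=np.nan
    return w
E
python3 - <<'E'
from h import *
for n in("side","top"):
    p,d=grab_frame(n); cv2.imwrite(f"pics/{n}0.png",p); np.save(f"{n}0.npy",d)
    K,Rm,t=cam(n); print(n,-Rm.T@t,Rm[2],K[0,0])
s=get_state(); print(s)
E
```

```text
side [ 0.18576017 -0.83290543  0.83190502] [ 0.17735956  0.80564643 -0.56522334] 377.0308450907953
top [0.20293804 0.1099265  1.20001886] [ 0.21422048  0.0343365  -0.97618164] 417.56005800076287
{'clock': 0.1, 'qpos': array([-1.45450397,  0.42666169,  0.07385892,  1.60656008, -0.03407564,
        1.11080055, -0.0670962 ]), 'dq': array([ 0.00067001, -0.00110874, -0.00031027, -0.00316916, -0.00016074,
       -0.00105285, -0.00010809]), 'tau': array([ 7.05296552e-03, -9.51536322e+01,  3.77125293e+00, -4.64419520e+01,
        1.95543375e-02,  6.49073496e-03, -5.19233680e-06]), 'position': array([0.17724257, 0.65092279, 0.23067845]), 'tcp_rot': array([-4.16306836e-01, -3.11383670e+00,  1.83703134e-03]), 'contact_force': array([ 0.23600059, -0.56251867,  0.51126859]), 'moment': array([-0.04513741,  0.01935078, -0.02870378]), 'finger_force': 0.0, 'width': 0.08549654778357277}
```

View pics/side0.png

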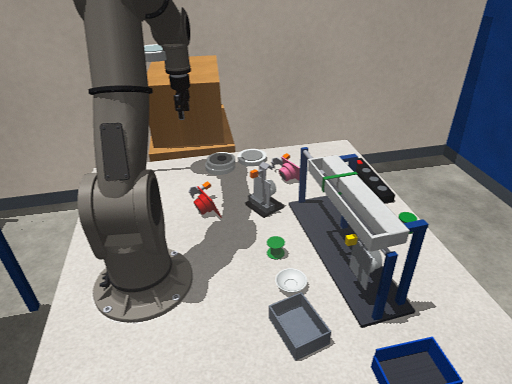

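View pics/top0.png

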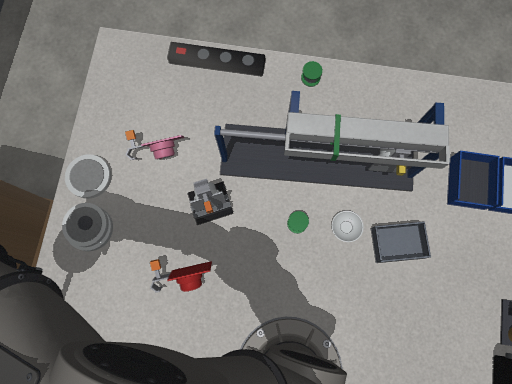

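Orange grips: red look-alike (side 207,185 / top 155,265), pink look-alike (side 286,157 / top 130,135), and the one upright in the black stand (side 254,173 / top 208,206), which is my choice. Next come a close crop and measurements.

Run:
```python
from h import *
a=cv2.imread("pics/side0.png")[140:230,190:330]; b=cv2.imread("pics/top0.png")[165:235,170:250]
a=cv2.resize(a,(790,508),interpolation=cv2.INTER_CUBIC)[:, :]; b=cv2.resize(b,None,fx=6,fy=6,interpolation=cv2.INTER_CUBIC)
a=cv2.resize(a,(480,309)); c=np.zeros((420,780,3),np.uint8); c[:309,:300]=a[:,60:360]; c[:,300:780]=b
cv2.imwrite("pics/crop1.png",c)
for n in("side","top"):
    p=cv2.imread(f"pics/{n}0.png"); d=np.load(f"{n}0.npy"); w=cloud(n,d); hsv=cv2.cvtColor(p,cv2.COLOR_BGR2HSV)
    for name,lo,hi in(("orange",(7,170,120),(16,255,255)),("yellow",(22,170,120),(33,255,255)),("green",(50,150,50),(80,255,255)),("blue",(105,120,40),(125,255,255))):
        m=cv2.inRange(hsv,lo,hi); k,l,st,ce=cv2.connectedComponentsWithStats(m)
        for i in range(1,k):
            if st[i,4]>(150 if name=="blue" else 12):
                q=w[l==i]; q=q[~np.isnan(q[:,0])]
                if len(q): print(n,name,st[i].tolist(),"med",np.median(q,0).round(4),"min",np.percentile(q,3,axis=0).round(3),"max",np.percentile(q,97,axis=0).round(3))
```

```text
side orange [283, 154, 6, 4, 18] med [0.5765 0.539  0.0605] min [0.567 0.533 0.057] max [0.585 0.554 0.066]
side orange [251, 170, 7, 8, 24] med [0.379  0.2617 0.1681] min [0.374 0.256 0.154] max [0.395 0.274 0.172]
side orange [203, 182, 7, 5, 24] med [0.223  0.3941 0.0615] min [0.212 0.383 0.056] max [0.235 0.408 0.066]
side yellow [346, 234, 11, 12, 61] med [ 0.5351 -0.1911  0.2251] min [ 0.526 -0.197  0.21 ] max [ 0.551 -0.182  0.227]
side green [324, 172, 34, 8, 79] med [ 0.5742 -0.0148  0.2919] min [ 0.529 -0.022  0.289] max [ 0.621 -0.007  0.294]
side green [399, 212, 18, 11, 140] med [0.8686 0.0494 0.0468] min [0.842 0.028 0.043] max [0.894 0.074 0.05 ]
side green [267, 237, 17, 22, 190] med [0.3991 0.0274 0.0469] min [0.38  0.005 0.002] max [0.426 0.051 0.05 ]
side blue [447, 0, 65, 192, 8095] med [ 2.3358  1.4317 -0.1854] min [ 2.322  1.049 -0.633] max [2.35  1.673 0.417]
side blue [395, 219, 33, 86, 965] med [ 0.6741 -0.2536  0.186 ] min [ 0.649 -0.257  0.021] max [ 0.69  -0.239  0.287]
side blue [0, 233, 39, 79, 750] med [-0.7125  0.6815 -0.4931] min [-0.736  0.673 -0.731] max [-0.7    0.706 -0.29 ]
side blue [372, 252, 25, 68, 716] med [ 0.5947 -0.2835  0.1379] min [ 0.586 -0.286  0.016] max [ 0.609 -0.274  0.236]
side blue [371, 337, 92, 47, 1606] med [ 0.638  -0.4071  0.0458] min [ 0.526 -0.496  0.016] max [ 0.669 -0.397  0.071]
top orange [204, 201, 8, 11, 53] med [0.3849 0.2687 0.1713] min [0.374 0.26  0.168] max [0.395 0.278 0.174]
top orange [151, 260, 9, 10, 65] med [0.2234 0.3967 0.0633] min [0.212 0.386 0.059] max [0.234 0.407 0.07 ]
top blue [419, 103, 25, 21, 295] med [ 0.6726 -0.2414  0.2857] min [ 0.642 -0.254  0.212] max [ 0.689 -0.234  0.289]
top blue [215, 126, 12, 36, 191] med [0.5538 0.2662 0.1598] min [0.551 0.263 0.028] max [0.572 0.274 0.239]
top blue [448, 151, 64, 62, 1834] med [ 0.5998 -0.4899  0.0483] min [ 0.527 -0.545  0.012] max [ 0.669 -0.394  0.072]
```

View pics/crop1.png

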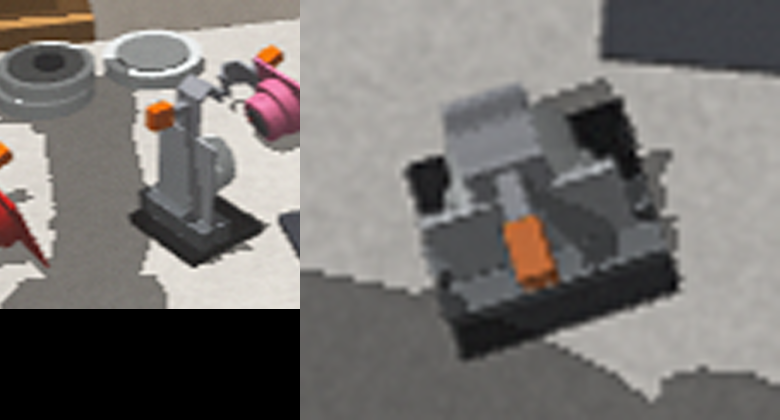

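The crop shows an orange grip on a grey carrier that stands upright in the black stand, with its grip towards the robot. Now I need exact yaw, the rail line and the mark.

Run:
```python
from h import *
p=cv2.imread("pics/top0.png"); d=np.load("top0.npy"); w=cloud("top",d); hsv=cv2.cvtColor(p,cv2.COLOR_BGR2HSV)
ps=cv2.imread("pics/side0.png"); ws=cloud("side",np.load("side0.npy")); hs=cv2.cvtColor(ps,cv2.COLOR_BGR2HSV)
def sel(w,x0,x1,y0,y1,z0,z1):
    with np.errstate(invalid="ignore"):
        return (w[...,0]>x0)&(w[...,0]<x1)&(w[...,1]>y0)&(w[...,1]<y1)&(w[...,2]>z0)&(w[...,2]<z1)
def rect(q,name):
    r=cv2.minAreaRect((q[:,:2]*1000).astype(np.float32)); print(name,len(q),r,"z",np.median(q[:,2]).round(4))
for nm,W in(("top",w),("side",ws)):
    rect(W[sel(W,.45,.7,-.3,.13,.283,.297)],nm+" hood top")
    q=W[sel(W,.5,.66,.09,.25,.215,.245)]
    if len(q)>20:
        print(nm,"rail n",len(q),"z98",np.percentile(q[:,2],[50,90,98])); t=q[q[:,2]>np.percentile(q[:,2],60)]; print(np.polyfit(t[:,1],t[:,0],1), "x at y=.17",np.polyval(np.polyfit(t[:,1],t[:,0],1),.17))
    q=W[sel(W,.37,.48,.22,.34,.172,.20)]; 
    if len(q)>6: rect(q,nm+" hook roof")
    q=W[sel(W,.33,.50,.2,.38,.028,.045)]; rect(q,nm+" cheeks")
    q=W[sel(W,.33,.52,.18,.40,.006,.045)]; rect(q,nm+" stand")
    q=W[sel(W,.5,.62,-.3,.3,.0085,.016)]; 
    if len(q)>20: rect(q,nm+" slab")
    g=cv2.inRange(hs if nm=="side" else hsv,(45,80,40),(85,255,255))>0
    q=W[g&sel(W,.45,.7,-.15,.1,.2,.3)]; 
    if len(q): t=q[q[:,2]>.285]; rect(t,nm+" green top"); print("green fit y(x)",np.polyfit(t[:,0],t[:,1],1),t.mean(0), "lower",q[q[:,2]<.28].mean(0))
m=(cv2.inRange(hsv,(5,150,100),(17,255,255))>0)&sel(w,.35,.42,.24,.3,.15,.19)
q=w[m]; rect(q[q[:,2]>.165],"orange top")
y=(cv2.inRange(hsv,(20,120,100),(35,255,255))>0)&sel(w,.45,.6,-.25,-.1,.15,.26); q=w[y]
if len(q): print("yellow top",len(q),q.mean(0),q.min(0),q.max(0))
y=(cv2.inRange(hs,(20,120,100),(35,255,255))>0)&sel(ws,.45,.6,-.25,-.1,.15,.26); q=ws[y]
print("yellow side",len(q),q.mean(0),q.min(0),q.max(0)); t=q[q[:,2]>.222]; print("top face",len(t),t.mean(0))
for nm,W in(("top",w),("side",ws)):
    q=W[sel(W,.53,.66,.24,.30,.2,.236)]; print(nm,"post L",len(q),q.mean(0) if len(q) else 0)
```

```text
top hood top 4792 ((605.7578125, -82.15910339355469), (153.67935180664062, 375.68646240234375), 3.6051790714263916) z 0.2906
top rail n 393 z98 [0.23129323 0.23418237 0.23581566]
[-0.08553462  0.58472137] x at y=.17 0.5701804826282785
top hook roof 163 ((408.79986572265625, 282.7021484375), (77.6598129272461, 35.222564697265625), 25.38062858581543) z 0.1755
top cheeks 270 ((409.12652587890625, 282.1752624511719), (38.80168151855469, 109.91798400878906), 28.0408878326416) z 0.037
top stand 750 ((431.9617614746094, 285.76995849609375), (175.98263549804688, 205.1124725341797), 0.03716913238167763) z 0.0146
top slab 4230 ((570.79345703125, -4.16497802734375), (106.13770294189453, 568.7919921875), 0.9374004602432251) z 0.012
top green top 205 ((574.990966796875, -13.378427505493164), (100.51129913330078, 12.095015525817871), 3.1167781352996826) z 0.2931
green fit y(x) [ 0.05390289 -0.04447683] [ 0.5716129  -0.01366525  0.29299019] lower [ 0.54102582 -0.01584573  0.25503811]
side hood top 2546 ((604.0298461914062, -82.856689453125), (153.41259765625, 377.7073974609375), 3.6093344688415527)
[... 705 characters left out ...]
 16.25966453552246), 4.0681657791137695) z 0.2919
green fit y(x) [ 0.06413861 -0.05113598] [ 0.57027802 -0.01455914  0.29176543] lower [ 0.55117552 -0.01048324  0.25102138]
orange top 60 ((385.539794921875, 269.427734375), (25.75929832458496, 14.924409866333008), 25.164323806762695) z 0.1711
yellow top 52 [ 0.53635366 -0.1883589   0.22617452] [ 0.52628706 -0.19731964  0.21504507] [ 0.54578586 -0.18044643  0.23092709]
yellow side 121 [ 0.53769775 -0.19263024  0.21855274] [ 0.5255489  -0.19838     0.20326684] [ 0.55750982 -0.18022857  0.22851774]
top face 54 [ 0.53839716 -0.19043969  0.22535539]
top post L 105 [0.56068903 0.25913722 0.22780572]
side post L 67 [0.55895942 0.26382844 0.22202106]
```

```bash
cat >> h.py <<'E'
def rot(psi,th):  # yaw of the carrier frame, tilt of the tool's back to the robot (deg)
    s,c=np.sin(np.radians(th)),np.cos(np.radians(th))
    B=np.array([[-c,0,s],[0,1,0],[-s,0,-c]])
    return R.from_euler("z",psi,degrees=True)*R.from_matrix(B)
def plan(targets,start=None,lin=.8):
    "targets: (grasp point, psi, th, closure[, rows]); prints jog rows from the measured (or given) pose"
    s=get_state(); p,Q=start or (s["position"],R.from_rotvec(s["tcp_rot"]))
    for g,psi,th,f,*n in targets:
        Q1=rot(psi,th); p1=np.array(g)+.019*Q1.as_matrix()[:,2]
        a=np.degrees((Q.inv()*Q1).magnitude()); k=n[0] if n else int(np.ceil(max(np.linalg.norm(p1-p)/(.025*lin),a/(10*lin),1)))
        for i in range(k):
            pn=p+(p1-p)/(k-i); rel=R.from_rotvec((Q.inv()*Q1).as_rotvec()/(k-i))
            t=(Q.inv().apply(pn-p)/.025).round(2); w=(np.degrees(rel.as_rotvec())/10).round(2)
            print([*(t+0.).tolist(),*(w+0.).tolist(),f],end=",\n")
            p=p+Q.apply(t*.025); Q=Q*R.from_rotvec(np.radians(w*10))
        print("--",p.round(4))
E
python3 - <<'E'
from h import *
w=cloud("top",np.load("top0.npy")); hsv=cv2.cvtColor(cv2.imread("pics/top0.png"),cv2.COLOR_BGR2HSV)
m=cv2.inRange(hsv,(5,150,100),(17,255,255))>0
c=np.cos(np.radians(25.2)); s=np.sin(np.radians(25.2)); e=np.array([c,s,0]); f=np.array([-s,c,0])
o=np.array([.3855,.2694,0])
for nm,W,H in(("top",w,hsv),("side",cloud("side",np.load("side0.npy")),cv2.cvtColor(cv2.imread("pics/side0.png"),cv2.COLOR_BGR2HSV))):
    q=W.reshape(-1,3); a=(q-o)@e; b=(q-o)@f
    for x0 in np.arange(-.016,.085,.008):
        k=(a>x0)&(a<x0+.008)&(abs(b)<.014)&(q[:,2]>.12)
        if k.sum(): print(nm,x0.round(3),k.sum(),np.percentile(q[k,2],[10,50,90]).round(4),b[k].min().round(3),b[k].max().round(3))
plan([((.385-.003,.268,.235),25.2,45,-1)],lin=.9)
E
```

```text
top -0.016 26 [0.1526 0.1666 0.1734] -0.007 0.007
top -0.008 21 [0.1687 0.1714 0.1734] -0.008 0.008
top 0.0 22 [0.1674 0.1706 0.1728] -0.007 0.008
top 0.008 14 [0.1666 0.1701 0.1724] -0.007 0.007
top 0.016 12 [0.1617 0.1639 0.1653] -0.003 0.006
top 0.024 13 [0.1554 0.1619 0.1646] -0.003 0.012
top 0.032 69 [0.1302 0.1599 0.1715] -0.013 0.014
top 0.04 36 [0.1711 0.1747 0.177 ] -0.014 0.013
top 0.048 37 [0.1758 0.1787 0.1828] -0.014 0.013
top 0.056 28 [0.1737 0.1774 0.1795] -0.013 0.014
top 0.064 23 [0.1674 0.169  0.1728] -0.013 0.013
top 0.072 1 [0.1654 0.1654 0.1654] -0.006 -0.006
side -0.016 26 [0.1509 0.1615 0.1706] -0.009 0.012
side -0.008 19 [0.1524 0.164  0.1702] -0.009 0.009
side 0.0 13 [0.1529 0.1642 0.1706] -0.009 0.004
side 0.008 9 [0.1515 0.1576 0.1692] -0.008 0.007
side 0.016 8 [0.1547 0.159  0.1617] -0.005 0.008
side 0.024 16 [0.1235 0.152  0.1617] -0.012 0.011
side 0.032 61 [0.1277 0.1526 0.1709] -0.013 0.014
side 0.04 12 [0.1715 0.173  0.1755] -0.013 0.012
side 0.048 13 [0.175  0.178  0.1803] -0.012 0.012
side 0.056 4 [0.1616 0.1688 0.1744] -0.013 -0.012
side 0.064 8 [0.
[... 287 characters left out ...]
 -0.08, -0.22, -0.19, -1],
[-0.47, -0.73, 0.09, -0.08, -0.21, -0.19, -1],
[-0.44, -0.75, 0.09, -0.08, -0.22, -0.19, -1],
[-0.41, -0.76, 0.1, -0.08, -0.21, -0.19, -1],
[-0.39, -0.77, 0.1, -0.08, -0.22, -0.19, -1],
[-0.35, -0.79, 0.11, -0.08, -0.21, -0.19, -1],
[-0.33, -0.8, 0.11, -0.08, -0.22, -0.19, -1],
[-0.29, -0.81, 0.11, -0.08, -0.21, -0.19, -1],
[-0.26, -0.82, 0.11, -0.08, -0.22, -0.19, -1],
[-0.23, -0.84, 0.1, -0.08, -0.21, -0.19, -1],
[-0.2, -0.84, 0.1, -0.08, -0.22, -0.2, -1],
[-0.17, -0.85, 0.09, -0.08, -0.21, -0.19, -1],
[-0.14, -0.86, 0.09, -0.08, -0.22, -0.2, -1],
[-0.1, -0.86, 0.08, -0.08, -0.21, -0.19, -1],
[-0.07, -0.87, 0.07, -0.08, -0.22, -0.2, -1],
-- [0.3941 0.2737 0.2217]
```

jog_arm --motion '[[[-0.62,-0.61,0.02,-0.08,-0.2,-0.19,-1],[-0.59,-0.63,0.03,-0.08,-0.2,-0.19,-1],[-0.57,-0.65,0.05,-0.08,-0.2,-0.19,-1],[-0.55,-0.67,0.06,-0.08,-0.2,-0.19,-1],[-0.52,-0.69,0.07,-0.08,-0.2,-0.19,-1],[-0.5,-0.71,0.08,-0.08,-0.2,-0.19,-1],[-0.47,-0.73,0.09,-0.08,-0.2,-0.19,-1],[-0.44,-0.75,0.09,-0.08,-0.2,-0.19,-1],[-0.41,-0.76,0.1,-0.08,-0.2,-0.19,-1],[-0.39,-0.77,0.1,-0.08,-0.2,-0.19,-1]]]'

```text
clock: 1.35
position: [0.286, 0.4623, 0.2245]
tcp_rot: [-0.099, 2.773, 0.129]
contact_force: [-0.7, 1.0, 0.0]
width: 0.0853
finger_force: 0.0
```

Run:
```python
from h import *
s=get_state(); print(s["clock"],s["position"],R.from_rotvec(s["tcp_rot"]).as_matrix().round(3),s["qpos"].round(2))
plan([((.382,.268,.235),25.2,41,-1)],lin=.9)
```

```text
1.35 [0.28598721 0.46229071 0.22450014] [[-0.932 -0.085  0.352]
 [-0.052  0.993  0.102]
 [-0.358  0.077 -0.93 ]] [-1.47  0.1   0.14  2.11  0.44  0.79  0.01]
[-0.36, -0.79, 0.09, -0.07, -0.19, -0.2, -1],
[-0.32, -0.8, 0.09, -0.07, -0.19, -0.2, -1],
[-0.29, -0.81, 0.09, -0.07, -0.19, -0.2, -1],
[-0.26, -0.82, 0.09, -0.07, -0.19, -0.2, -1],
[-0.23, -0.84, 0.09, -0.07, -0.19, -0.2, -1],
[-0.2, -0.84, 0.08, -0.06, -0.19, -0.2, -1],
[-0.17, -0.85, 0.08, -0.07, -0.19, -0.19, -1],
[-0.13, -0.86, 0.08, -0.06, -0.19, -0.2, -1],
[-0.1, -0.86, 0.07, -0.07, -0.19, -0.19, -1],
[-0.08, -0.86, 0.06, -0.06, -0.18, -0.19, -1],
-- [0.3933 0.2734 0.2207]
```

Run:
```python
from h import *
plan([((.385,.269,.230),25.2,12,-1),((.3845,.269,.159),25.2,12,-1,5)],lin=.9)
```

```text
[-0.32, -0.8, 0.11, -0.02, 0.1, -0.21, -1],
[-0.3, -0.81, 0.11, -0.02, 0.1, -0.21, -1],
[-0.27, -0.82, 0.1, -0.01, 0.1, -0.21, -1],
[-0.24, -0.83, 0.09, -0.02, 0.1, -0.21, -1],
[-0.21, -0.84, 0.09, -0.01, 0.1, -0.21, -1],
[-0.18, -0.85, 0.08, -0.02, 0.09, -0.2, -1],
[-0.15, -0.86, 0.08, -0.01, 0.1, -0.21, -1],
[-0.12, -0.86, 0.07, -0.02, 0.09, -0.2, -1],
[-0.09, -0.86, 0.07, -0.01, 0.1, -0.21, -1],
[-0.07, -0.87, 0.06, -0.02, 0.09, -0.2, -1],
-- [0.3886 0.2707 0.2114]
[0.12, 0.0, 0.55, 0.0, 0.0, 0.0, -1],
[0.12, 0.0, 0.56, 0.0, 0.0, 0.0, -1],
[0.12, 0.0, 0.55, 0.0, 0.0, 0.0, -1],
[0.13, 0.0, 0.56, 0.0, 0.0, 0.0, -1],
[0.12, 0.01, 0.55, 0.0, 0.0, 0.0, -1],
-- [0.3881 0.2707 0.1405]
```

jog_arm --motion '[[[-0.32,-0.8,0.11,-0.02,0.1,-0.21,-1],[-0.3,-0.81,0.11,-0.02,0.1,-0.21,-1],[-0.27,-0.82,0.1,-0.01,0.1,-0.21,-1],[-0.24,-0.83,0.09,-0.02,0.1,-0.21,-1],[-0.21,-0.84,0.09,-0.01,0.1,-0.21,-1],[-0.18,-0.85,0.08,-0.02,0.09,-0.2,-1],[-0.15,-0.86,0.08,-0.01,0.1,-0.21,-1],[-0.12,-0.86,0.07,-0.02,0.09,-0.2,-1],[-0.09,-0.86,0.07,-0.01,0.1,-0.21,-1],[-0.07,-0.87,0.06,-0.02,0.09,-0.2,-1]]]'

```text
clock: 2.6
position: [0.3883, 0.2705, 0.2113]
tcp_rot: [-0.64, 2.867, 0.068]
contact_force: [0.1, -0.0, -0.2]
width: 0.0854
finger_force: 0.0
```

Run:
```python
from h import *
s=get_state(); print(s["clock"],s["position"],R.from_rotvec(s["tcp_rot"]).as_matrix().round(3).tolist(),s["qpos"].round(3))
plan([((.3845,.269,.159),25.2,12,-1,5)],lin=.9)
```

```text
2.6 [0.38832747 0.27054002 0.21134106] [[-0.885, -0.425, 0.187], [-0.416, 0.905, 0.089], [-0.207, 0.001, -0.978]] [-1.168 -0.014  0.373  2.223  0.114  0.738  1.139]
[0.12, 0.0, 0.55, 0.0, 0.0, 0.0, -1],
[0.12, 0.0, 0.56, 0.0, 0.0, 0.0, -1],
[0.12, 0.0, 0.55, 0.0, 0.0, 0.0, -1],
[0.12, 0.0, 0.56, 0.0, 0.0, 0.0, -1],
[0.11, 0.01, 0.55, 0.0, 0.0, 0.0, -1],
-- [0.3881 0.2708 0.1405]
```

jog_arm --motion '[[[0.12,0.0,0.55,0,0,0,-1],[0.12,0,0.56,0,0,0,-1],[0.12,0,0.55,0,0,0,-1],[0.12,0,0.56,0,0,0,-1],[0.11,0.01,0.55,0,0,0,-1],[0,0,0,0,0,0,0.4],[0,0,0,0,0,0,1],[0,0,0,0,0,0,1],[0,0,0,0,0,0,1],[0,0,0,0,0,0,1],[0,0,0,0,0,0,1],[0,0,0,0,0,0,1]]]' --force 60

```text
clock: 4.1
position: [0.3882, 0.2718, 0.1412]
tcp_rot: [-0.639, 2.866, 0.069]
contact_force: [-0.5, -3.3, 7.2]
width: 0.0153
finger_force: 58.2
```

```bash
cat >> h.py <<'E'
O=np.array([.578,.0286]); PSI=3.6
def rp(x,y,z):
    c,s=np.cos(np.radians(PSI)),np.sin(np.radians(PSI)); x/=1e3;y/=1e3
    return (O[0]+c*x-s*y,O[1]+s*x+c*y,z/1e3)
def railxy(p):
    d=np.array(p)[:2]-O; c,s=np.cos(np.radians(PSI)),np.sin(np.radians(PSI)); return np.array([c*d[0]+s*d[1],-s*d[0]+c*d[1]])*1000
E
python3 - <<'E'
from h import *
plan([((.3845,.270,.250),25.2,12,1,6),(rp(-123,150,250),3.6,16,1)],lin=.7)
E
```

```text
[-0.12, 0.0, -0.59, 0.0, 0.0, 0.0, 1],
[-0.13, 0.0, -0.59, 0.0, 0.0, 0.0, 1],
[-0.12, 0.0, -0.59, 0.0, 0.0, 0.0, 1],
[-0.13, 0.0, -0.59, 0.0, 0.0, 0.0, 1],
[-0.12, 0.0, -0.59, 0.0, 0.0, 0.0, 1],
[-0.13, 0.0, -0.58, 0.01, 0.0, -0.01, 1],
-- [0.3882 0.2717 0.2314]
[-0.08, -0.67, 0.02, 0.07, -0.06, 0.3, 1],
[-0.11, -0.67, 0.02, 0.07, -0.06, 0.3, 1],
[-0.15, -0.66, 0.03, 0.08, -0.05, 0.3, 1],
[-0.18, -0.65, 0.05, 0.07, -0.06, 0.3, 1],
[-0.22, -0.64, 0.05, 0.08, -0.05, 0.3, 1],
[-0.25, -0.63, 0.07, 0.07, -0.06, 0.3, 1],
[-0.28, -0.62, 0.08, 0.08, -0.05, 0.3, 1],
-- [0.4512 0.1709 0.2317]
```

jog_arm --motion '[[[-0.12,0,-0.59,0,0,0,1],[-0.13,0,-0.59,0,0,0,1],[-0.12,0,-0.59,0,0,0,1],[-0.13,0,-0.59,0,0,0,1],[-0.12,0,-0.59,0,0,0,1],[-0.13,0,-0.59,0,0,0,1]]]'

```text
clock: 4.85
position: [0.3877, 0.2712, 0.2316]
tcp_rot: [-0.638, 2.867, 0.068]
contact_force: [0.4, 0.2, -2.5]
width: 0.015
finger_force: 58.3
```

jog_arm --motion '[[[-0.08,-0.67,0.02,0.07,-0.06,0.3,1],[-0.11,-0.67,0.02,0.07,-0.06,0.3,1],[-0.15,-0.66,0.03,0.08,-0.05,0.3,1],[-0.18,-0.65,0.05,0.07,-0.06,0.3,1],[-0.22,-0.64,0.05,0.08,-0.05,0.3,1],[-0.25,-0.63,0.07,0.07,-0.06,0.3,1],[-0.28,-0.62,0.08,0.08,-0.05,0.3,1],[0,0,0,0,0,0,1]]]'

```text
clock: 5.85
position: [0.4513, 0.1696, 0.2311]
tcp_rot: [-0.082, 2.863, 0.014]
contact_force: [0.3, 0.1, -2.6]
width: 0.0149
finger_force: 58.6
```

Run:
```python
from h import *
s=get_state(); Q=R.from_rotvec(s["tcp_rot"]).as_matrix(); g=s["position"]-.019*Q[:,2]
print(s["clock"],s["position"],"grasp rail",railxy(g),g[2],Q.round(3).tolist(),s["qpos"].round(2),s["width"])
ims=[]
for n in("side","top"):
    p,d=grab_frame(n); cv2.imwrite(f"pics/{n}1full.png",p); np.save(f"{n}1.npy",d)
    w=cloud(n,d); hsv=cv2.cvtColor(p,cv2.COLOR_BGR2HSV)
    K,Rm,t=cam(n); o=Rm@np.array([.48,.17,.2])+t; u=(K@o/o[2])[:2].astype(int)
    ims.append(cv2.resize(p[max(u[1]-50,0):u[1]+50,max(u[0]-50,0):u[0]+50],(400,400),interpolation=cv2.INTER_CUBIC))
    m=(cv2.inRange(hsv,(5,150,100),(17,255,255))>0)&(w[...,2]>.2)
    q=w[m]; print(n,len(q)); 
    if len(q): print(np.median(q,0),q.min(0),q.max(0),"rail",railxy(np.median(q,0)))
cv2.imwrite("pics/v1.png",np.hstack(ims))
```

```text
5.85 [0.45126373 0.16956968 0.23110787] grasp rail [-122.84201872  148.64976865] 0.2493803353239458 [[-0.96, -0.058, 0.274], [-0.055, 0.998, 0.017], [-0.274, 0.001, -0.962]] [-1.06 -0.06  0.45  2.23  0.25  0.75  0.86] 0.014903015086299359
side 279
[0.1540589  1.2158855  0.24694046] [-0.00436398  0.1627239   0.2407527 ] [0.48114051 1.55553597 0.26266524] rail [-348.55427552 1211.56214097]
top 0
```

View pics/v1.png

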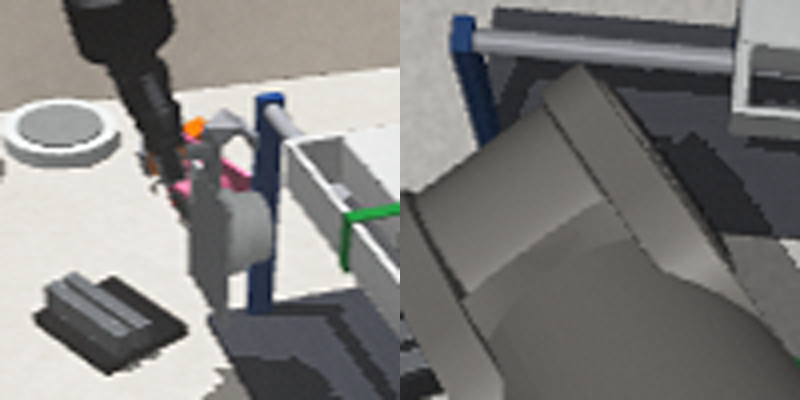

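The side crop shows the carrier held upright out of the stand, hook level and open below, rail at the right. I'll check plate lean and hook height from the side depth.

Run:
```python
from h import *
w=cloud("side",np.load("side1.npy")).reshape(-1,3); w=w[~np.isnan(w[:,0])]
r=np.c_[np.array([railxy(p) for p in w]),w[:,2]*1000]
k=(r[:,0]>-110)&(r[:,0]<-70)&(r[:,1]>98)&(r[:,1]<200)&(r[:,2]>95)&(r[:,2]<205); q=r[k]
for z0 in range(95,205,15):
    b=q[(q[:,2]>=z0)&(q[:,2]<z0+15)]
    if len(b): print("z",z0,len(b),"x med",np.median(b[:,0]).round(1),"x lo",np.percentile(b[:,0],10).round(1),"y",b[:,1].min().round(1),b[:,1].max().round(1))
A=np.c_[q[:,1:],np.ones(len(q))]; m=np.ones(len(q),bool)
for _ in range(6): s=np.linalg.lstsq(A[m],q[m,0],rcond=None)[0]; e=q[:,0]-A@s; m=abs(e)<3
print("x = a*y+b*z+c",s,m.sum(), "x at y150,z160",s@[150,160,1])
k=(r[:,0]>-95)&(r[:,0]<-40)&(abs(r[:,1]-149)<22)&(r[:,2]>235); q=r[k]; print("hook",len(q),q.min(0).round(1),q.max(0).round(1),np.percentile(q[:,2],[50,80,95]))
```

```text
z 95 18 x med -88.4 x lo -89.3 y 100.9 191.1
z 110 40 x med -88.4 x lo -89.6 y 99.1 192.2
z 125 39 x med -88.3 x lo -89.1 y 102.1 186.3
z 140 42 x med -88.4 x lo -89.4 y 102.3 184.3
z 155 51 x med -87.9 x lo -89.0 y 103.0 186.8
z 170 53 x med -87.9 x lo -89.2 y 102.2 185.7
z 185 53 x med -88.0 x lo -89.5 y 100.4 188.3
z 200 21 x med -87.8 x lo -89.4 y 105.2 189.4
x = a*y+b*z+c [-1.67279343e-02  1.84832998e-03 -8.61966504e+01] 264 x at y150,z160 -88.41010771588199
hook 120 [-94.8 128.2 238.1] [-54.8 168.4 273.8] [263.20415422 268.15327582 272.37111735]
```

Run:
```python
from h import *
plan([(rp(-52.5,149,250),3.6,16,1),(rp(-52.5,149,224),3.6,16,1,4)],lin=.6)
```

```text
[-0.55, 0.0, 0.15, 0.0, 0.0, 0.0, 1],
[-0.54, -0.01, 0.15, 0.0, 0.0, 0.0, 1],
[-0.55, 0.0, 0.15, 0.0, 0.0, 0.0, 1],
[-0.54, -0.01, 0.15, 0.0, -0.01, -0.01, 1],
[-0.55, -0.01, 0.15, 0.0, 0.0, 0.0, 1],
-- [0.5215 0.1742 0.2318]
[0.07, 0.0, 0.25, 0.0, 0.0, 0.0, 1],
[0.07, 0.0, 0.25, 0.0, 0.0, 0.0, 1],
[0.07, 0.0, 0.25, 0.0, 0.0, 0.0, 1],
[0.08, 0.0, 0.25, 0.0, 0.0, 0.0, 1],
-- [0.5214 0.1743 0.2058]
```

jog_arm --motion '[[[-0.55,0,0.15,0,0,0,1],[-0.55,0,0.15,0,0,0,1],[-0.55,0,0.15,0,0,0,1],[-0.55,0,0.15,0,0,0,1],[-0.55,0,0.15,0,0,0,1],[0,0,0,0,0,0,1],[0.07,0,0.25,0,0,0,1],[0.07,0,0.25,0,0,0,1],[0.07,0,0.25,0,0,0,1],[0.07,0,0.25,0,0,0,1],[0,0,0,0,0,0,1]]]'

```text
clock: 7.32
position: [0.5217, 0.1748, 0.2054]
tcp_rot: [-0.087, 2.864, 0.013]
contact_force: [0.6, -0.6, -2.7]
width: 0.0149
finger_force: 58.5
```

jog_arm --motion '[[[0.02,0,0.1,0,0,0,1],[0.02,0,0.1,0,0,0,1],[0,0,0,0,0,0,1]]]'

```text
clock: 7.7
position: [0.5224, 0.175, 0.2008]
tcp_rot: [-0.087, 2.863, 0.014]
contact_force: [-1.1, 0.4, -2.9]
width: 0.0153
finger_force: 58.6
```

jog_arm --motion '[[[0.02,0,0.07,0,0,0,1],[0,0,0,0,0,0,1]]]'

```text
clock: 7.95
position: [0.5224, 0.175, 0.199]
tcp_rot: [-0.087, 2.863, 0.014]
contact_force: [-0.6, -0.6, -3.5]
width: 0.0151
finger_force: 58.6
```

jog_arm --motion '[[[0.02,0,0.07,0,0,0,1],[0,0,0,0,0,0,1]]]'

```text
clock: 8.2
position: [0.5224, 0.175, 0.1972]
tcp_rot: [-0.087, 2.863, 0.014]
contact_force: [-0.3, -0.2, -2.3]
width: 0.0148
finger_force: 58.6
```

jog_arm --motion '[[[0.01,0,0.06,0,0,0,1],[0,0,0,0,0,0,1]]]'

```text
clock: 8.45
position: [0.5227, 0.1754, 0.196]
tcp_rot: [-0.087, 2.863, 0.015]
contact_force: [-6.2, -0.2, 5.9]
width: 0.0152
finger_force: 59.5
```

jog_arm --motion '[[[0.01,0,0.06,0,0,0,1],[0,0,0,0,0,0,1]]]'

```text
clock: 8.7
position: [0.5231, 0.1755, 0.1948]
tcp_rot: [-0.087, 2.862, 0.016]
contact_force: [-6.4, -0.8, 9.1]
width: 0.0153
finger_force: 60.2
```

jog_arm --motion '[[[0,0,0,0,0,0,0.3],[0,0,0,0,0,0,-0.2],[0,0,0,0,0,0,-1],[0,0,0,0,0,0,-1],[0,0,0,0,0,0,-1],[0,0,0,0,0,0,-1]]]'

```text
clock: 9.45
position: [0.5228, 0.1753, 0.1943]
tcp_rot: [-0.087, 2.863, 0.015]
contact_force: [-1.0, 2.6, -0.4]
width: 0.0854
finger_force: 0.0
```

Run:
```python
from h import *
s=get_state(); Q=R.from_rotvec(s["tcp_rot"]).as_matrix(); g=s["position"]-.019*Q[:,2]; print("grasp rail",railxy(g),g[2],s["width"])
p,d=grab_frame("side"); cv2.imwrite("pics/side2full.png",p); w=cloud("side",d).reshape(-1,3); hsv=cv2.cvtColor(p,cv2.COLOR_BGR2HSV)
r=np.c_[(w[:,:2]-O)@np.array([[np.cos(.0628),-np.sin(.0628)],[np.sin(.0628),np.cos(.0628)]]),w[:,2]]*1000
k=(r[:,0]>-30)&(r[:,0]<0)&(r[:,1]>98)&(r[:,1]<200)&(r[:,2]>75)&(r[:,2]<180); q=r[k]
A=np.c_[q[:,1:],np.ones(len(q))]; m=q[:,0]<np.median(q[:,0])+4
for _ in range(6): f=np.linalg.lstsq(A[m],q[m,0],rcond=None)[0]; e=q[:,0]-A@f; m=abs(e)<3
print("plate",f,m.sum(),f@[150,130,1],"y",np.percentile(q[m,1],[2,98]),"zmin",q[m,2].min())
h=(cv2.inRange(hsv,(5,150,100),(17,255,255))>0).ravel()&(abs(r[:,0]+53)<30)&(r[:,2]>190); q=r[h]; print("grip",len(q),np.median(q,0),q.min(0),q.max(0))
K,Rm,t=cam("side"); o=Rm@np.array([.55,.17,.2])+t; u=(K@o/o[2])[:2].astype(int)
cv2.imwrite("pics/v2.png",cv2.resize(p[max(u[1]-50,0):u[1]+50,u[0]-70:u[0]+70],(700,500),interpolation=cv2.INTER_CUBIC))
print("tilt plan"); plan([(rp(-56,149,215),3.6,40,-1,6)])
```

```text
grasp rail [-51.07958167 149.87537064] 0.2125642620599275 0.08537590251936773
plate [-9.42137012e-03 -2.07309649e-02 -1.12739431e+01] 279 -15.38217407223555 y [103.90391064 194.30838779] zmin 75.24111456078475
grip 21 [-62.54186519 144.33048624 215.86986984] [-76.5641379  101.88042904 198.67646188] [-57.04554485 199.77407546 249.83196297]
tilt plan
[-0.02, -0.01, -0.04, 0.0, -0.4, 0.0, -1],
[-0.03, 0.0, -0.03, 0.0, -0.4, 0.0, -1],
[-0.03, -0.01, -0.03, 0.0, -0.4, 0.0, -1],
[-0.03, 0.0, -0.03, 0.0, -0.4, 0.0, -1],
[-0.03, -0.01, -0.03, 0.0, -0.4, -0.01, -1],
[-0.04, 0.0, -0.02, 0.0, -0.41, 0.0, -1],
-- [0.525  0.1747 0.2004]
```

View pics/v2.png

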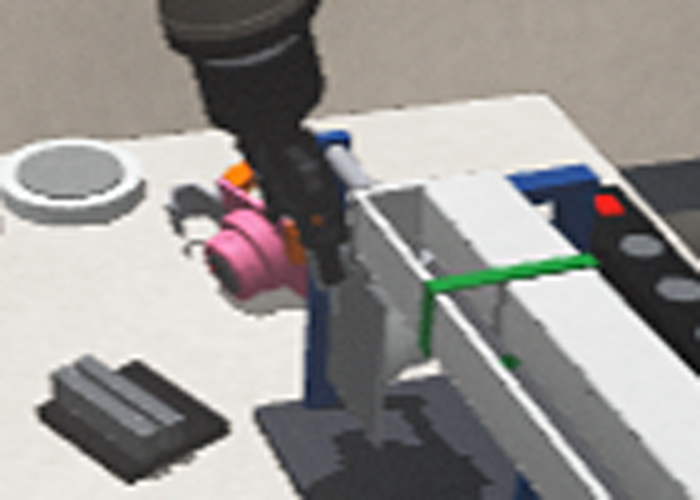

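The side crop shows the carrier hanging on the rail's loading end, with open fingers around its grip. I'll now tilt the tool in place.

jog_arm --motion '[[[-0.02,-0.01,-0.04,0,-0.4,0,-1],[-0.03,0,-0.03,0,-0.4,0,-1],[-0.03,-0.01,-0.03,0,-0.4,0,-1],[-0.03,0,-0.03,0,-0.4,0,-1],[-0.03,0,-0.03,0,-0.4,0,-1],[-0.04,0,-0.02,0,-0.4,0,-1],[0,0,0,0,0,0,-1]]]'

```text
clock: 10.38
position: [0.5244, 0.1733, 0.1993]
tcp_rot: [-0.074, 2.465, 0.022]
contact_force: [0.6, 0.6, -0.1]
width: 0.0851
finger_force: 0.0
```

```bash
cat >> h.py <<'E'
def show():
    s=get_state(); Q=R.from_rotvec(s["tcp_rot"]).as_matrix(); g=s["position"]-.019*Q[:,2]
    print("t",s["clock"],"grasp rail",railxy(g).round(1),(g[2]*1000).round(1),"tilt",np.degrees(np.arcsin(-Q[2,0])).round(1),"yaw",np.degrees(np.arctan2(-Q[0,1],Q[1,1])).round(2),"roll",Q[2,1].round(3),"w",s["width"],"F",s["contact_force"].round(1),"q",s["qpos"].round(2))
E
python3 -c "
from h import *
show(); plan([(rp(-55,149.5,215),3.6,40,-1,1)])"
```

```text
t 10.375 grasp rail [-56.3 147.8] 214.2 tilt 38.7 yaw 3.38 roll -0.003 w 0.0850978296001952 F [ 0.6  0.6 -0.1] q [-1.23  0.02  0.59  2.41  1.24  0.36 -0.13]
[-0.08, 0.07, 0.01, -0.03, -0.13, -0.01, -1],
-- [0.526  0.1751 0.2004]
```

```bash
python3 -c "
from h import *
plan([(rp(-60,149.5,220),3.6,38,-1,2)])"
```

```text
[-0.01, 0.03, -0.14, -0.01, 0.03, 0.0, -1],
[-0.01, 0.04, -0.13, -0.02, 0.04, -0.01, -1],
-- [0.5205 0.1748 0.2049]
```

jog_arm --motion '[[[-0.01,0.03,-0.14,0,0.03,0,-1],[-0.01,0.04,-0.13,-0.02,0.04,0,-1],[0,0,0,0,0,0,-1],[0,0,0,0,0,0,0.4],[0,0,0,0,0,0,1],[0,0,0,0,0,0,1],[0,0,0,0,0,0,1],[0,0,0,0,0,0,1],[0,0,0,0,0,0,1],[0,0,0,0,0,0,1]]]' --force 40

```text
clock: 11.62
position: [0.5211, 0.1749, 0.2054]
tcp_rot: [-0.074, 2.477, 0.027]
contact_force: [-1.9, -1.0, 1.4]
width: 0.015
finger_force: 43.1
```

```bash
python3 -c "
from h import *
show(); s=get_state(); Q=R.from_rotvec(s['tcp_rot']).as_matrix(); g=s['position']-.019*Q[:,2]; r=railxy(g)
plan([(rp(r[0],r[1]-60,g[2]*1000),3.6,38,1,5)])"
```

```text
t 11.625 grasp rail [-59.3 149.6] 220.4 tilt 38.0 yaw 3.45 roll 0.001 w 0.014978727840345952 F [-1.9 -1.   1.4] q [-1.24 -0.    0.59  2.41  1.16  0.38 -0.05]
[0.0, -0.48, 0.0, 0.0, 0.0, 0.0, 1],
[0.0, -0.48, 0.0, 0.0, 0.0, 0.0, 1],
[0.0, -0.48, 0.0, 0.0, 0.0, -0.01, 1],
[0.0, -0.48, 0.0, 0.0, 0.0, 0.0, 1],
[0.0, -0.48, 0.0, -0.01, 0.0, -0.01, 1],
-- [0.5247 0.115  0.2054]
```

jog_arm --motion '[[[0,-0.48,0,0,0,0,1],[0,-0.48,0,0,0,0,1],[0,-0.48,0,0,0,0,1],[0,-0.48,0,0,0,0,1],[0,-0.48,0,0,0,0,1]]]'

```text
clock: 12.25
position: [0.5248, 0.1141, 0.2054]
tcp_rot: [-0.074, 2.477, 0.027]
contact_force: [-0.1, 2.8, -0.4]
width: 0.0152
finger_force: 42.8
```

```bash
python3 -c "
from h import *
show()
plan([(rp(-59.3,30,220.4),3.6,38,1,6)])"
```

```text
t 12.25 grasp rail [-59.4  88.7] 220.4 tilt 38.1 yaw 3.43 roll 0.001 w 0.015182772575677532 F [-0.1  2.8 -0.4] q [-1.15 -0.06  0.64  2.45  1.2   0.32  0.05]
[0.0, -0.39, 0.0, 0.0, 0.0, 0.0, 1],
[0.0, -0.39, 0.0, 0.0, 0.0, 0.0, 1],
[0.0, -0.39, 0.0, 0.0, 0.0, 0.0, 1],
[0.0, -0.39, 0.0, 0.0, 0.0, -0.01, 1],
[0.0, -0.39, 0.0, 0.0, 0.0, 0.0, 1],
[-0.01, -0.4, 0.0, -0.01, 0.01, -0.01, 1],
-- [0.5286 0.0555 0.2055]
```

```bash
cat > kin.py <<'E'
from h import *
from scipy.optimize import least_squares
s=get_state()
D=[([-1.45450397,.42666169,.07385892,1.60656008,-.03407564,1.11080055,-.0670962],[.17724257,.65092279,.23067845],[-.416306836,-3.1138367,.00183703]),
([-1.168,-.014,.373,2.223,.114,.738,1.139],[.38832747,.27054,.21134],[-.64,2.867,.068]),
([-1.06,-.06,.45,2.23,.25,.75,.86],[.45126,.16957,.23111],[-.082,2.863,.014]),
([-1.23,.02,.59,2.41,1.24,.36,-.13],[.5244,.1733,.1993],[-.074,2.465,.022]),
(s["qpos"],s["position"],s["tcp_rot"])]
def fk(q,x,sg):
    Q=R.from_euler("z",x[0]); p=np.array([0,0,x[1]]); ax="zyzyzyz"; L=[0,x[2],0,x[3],0,x[4],0]
    off=[0,0,0,0,0,0,x[5]]
    for i in range(7):
        Q=Q*R.from_euler(ax[i],sg[i]*q[i]+off[i])
        if i in(1,3,5): p=p+Q.apply([x[6] if i==1 else 0,0,L[i]])
    return p,Q
def fit():
    best=None
    import itertools
    for sg in itertools.product([1],[1],[1,-1],[1],[1,-1],[1],[1,-1]):
      for x0 in (2.76,):
        for x5 in(0,1.57,3.14,-1.57):
          f=lambda x:np.concatenate([np.r_[fk(q,x,sg)[0]-p,.2*(R.from_rotvec(r).inv()*fk(q,x,sg)[1]).as_rotvec()] for q,p,r in D])
          o=least_squares(f,[x0,.36,.45,.45,.25,x5,0.])
          if best is None or o.cost<best[0]: best=(o.cost,o.x,sg,f(o.x))
    return best
E
python3 - <<'E'
from kin import *
b=fit(); print(b[0],b[1].round(4),b[2]); print(b[3].reshape(-1,6).round(3))
x,sg=b[1],b[2]
lo=np.array([-2.85,-.5,-1.23,.21,-1.02,.16,-2.73]);hi=np.array([2.85,2.14,1.37,2.46,4.16,2.05,2.73])
for y in(88,30,0,-42,-130,-215):
  for th in(40,38,36,34,32,30):
    Q1=rot(3.6,th); p1=np.array(rp(-59.3,y,220.4))+.019*Q1.as_matrix()[:,2]
    res=[]
    for q3 in np.r_[s["qpos"][2],np.linspace(-1.1,1.3,6)]:
        q0=s["qpos"].copy(); q0[2]=q3; q0=np.clip(q0,lo+.01,hi-.01)
        o=least_squares(lambda q:np.r_[fk(q,x,sg)[0]-p1,.2*(Q1.inv()*fk(q,x,sg)[1]).as_rotvec(),1e-4*(q-q0)],q0,bounds=(lo+.005,hi-.005)); res.append((o.cost,o.x))
    e=min(res,key=lambda r:r[0]); print(y,th,"err mm",(np.linalg.norm(fk(e[1],x,sg)[0]-p1)*1000).round(2),"first",(np.linalg.norm(fk(res[0][1],x,sg)[0]-p1)*1000).round(2),e[1].round(2))
E
```

```text
0.03565609218224022 [ 2.7059  0.101   1.0123  0.6207  0.5678  1.8181 -0.2992] (1, 1, -1, 1, -1, 1, -1)
[[ 0.086 -0.001  0.072  0.     0.     0.09 ]
 [-0.123 -0.04  -0.028 -0.015  0.002 -0.023]
 [-0.124  0.04  -0.038 -0.03   0.005 -0.064]
 [ 0.05  -0.03   0.009 -0.032  0.003  0.012]
 [ 0.027  0.029 -0.015 -0.049  0.006 -0.015]]
88 40 err mm 0.0 first 0.0 [-1.36  0.07  0.34  2.42  1.23  0.56 -0.18]
88 38 err mm 0.0 first 0.0 [-1.32  0.05  0.38  2.39  1.11  0.57 -0.06]
88 36 err mm 0.0 first 0.0 [-1.31  0.04  0.41  2.37  1.01  0.57  0.05]
88 34 err mm 0.0 first 0.0 [-1.28  0.04  0.45  2.34  0.91  0.58  0.16]
88 32 err mm 0.0 first 0.0 [-1.23  0.02  0.49  2.32  0.82  0.6   0.24]
88 30 err mm 0.0 first 0.0 [-1.12  0.    0.55  2.31  0.74  0.66  0.29]
30 40 err mm 0.0 first 0.0 [-1.33 -0.01  0.4   2.44  1.19  0.58 -0.09]
30 38 err mm 0.0 first 0.0 [-1.34 -0.02  0.42  2.41  1.1   0.57  0.04]
30 36 err mm 0.0 first 0.0 [-1.32 -0.03  0.45  2.38  1.    0.58  0.15]
30 34 err mm 0.0 first 0.0 [-1.28 -0.04  0.48  2.36  0.9   0.6   0.24]
30 32 err mm 0.0 first 0.0 [-1.21 -0.06  0.52  2.34  0.82  0.
[... 1108 characters left out ...]
[-1.37 -0.24  0.56  2.38  0.92  0.66  0.47]
-130 34 err mm 0.0 first 0.0 [-1.33 -0.26  0.58  2.35  0.85  0.72  0.52]
-130 32 err mm 0.0 first 0.0 [-1.29 -0.27  0.59  2.33  0.8   0.77  0.56]
-130 30 err mm 0.0 first 0.0 [-1.25 -0.28  0.61  2.3   0.75  0.81  0.59]
-215 40 err mm 0.0 first 0.0 [-1.49 -0.33  0.62  2.4   1.02  0.6   0.56]
-215 38 err mm 0.0 first 0.0 [-1.44 -0.35  0.62  2.37  0.94  0.67  0.61]
-215 36 err mm 0.0 first 0.0 [-1.4  -0.36  0.62  2.34  0.88  0.73  0.65]
-215 34 err mm 0.0 first 0.0 [-1.37 -0.37  0.63  2.32  0.83  0.79  0.69]
-215 32 err mm 0.0 first 0.0 [-1.33 -0.38  0.64  2.3   0.78  0.84  0.72]
-215 30 err mm 0.0 first 0.0 [-1.3  -0.39  0.65  2.27  0.74  0.88  0.74]
```

jog_arm --motion '[[[0,-0.39,0,0,0,0,1],[0,-0.39,0,0,0,0,1],[0,-0.39,0,0,0,0,1]]]'

```text
clock: 12.62
position: [0.5266, 0.0854, 0.2054]
tcp_rot: [-0.074, 2.476, 0.027]
contact_force: [2.4, 2.6, 0.7]
width: 0.0152
finger_force: 42.8
```

```bash
python3 -c "
from h import *
show()"
```

```text
t 12.625 grasp rail [-59.4  59.9] 220.4 tilt 38.1 yaw 3.46 roll 0.001 w 0.015171857322836617 F [2.4 2.6 0.7] q [-1.08 -0.07  0.66  2.46  1.19  0.28  0.12]
```

jog_arm --motion '[[[0,-0.3,0,0,0,0,1],[0,-0.3,0,0,0,0,1]]]'

```text
clock: 12.88
position: [0.5276, 0.0706, 0.2054]
tcp_rot: [-0.074, 2.476, 0.027]
contact_force: [1.8, 2.8, 0.3]
width: 0.015
finger_force: 42.7
```

```bash
python3 -c "
from h import *
show();print(get_state()['qpos'][3])"
```

```text
t 12.875 grasp rail [-59.4  45.1] 220.4 tilt 38.1 yaw 3.46 roll 0.001 w 0.015003763648875955 F [1.8 2.8 0.3] q [-1.02 -0.08  0.63  2.46  1.17  0.26  0.17]
2.4590405891766483
```

jog_arm --motion '[[[0,-0.3,0,0,0,0,1],[0,-0.3,0,0,0,0,1],[0,-0.3,0,0,0,0,1],[0,-0.3,0,0,0,0,1]]]'

```text
clock: 13.38
position: [0.5294, 0.0405, 0.2054]
tcp_rot: [-0.074, 2.476, 0.027]
contact_force: [2.0, 2.2, -0.1]
width: 0.0153
finger_force: 42.7
```

```bash
python3 -c "
from h import *
show();print(get_state()['qpos'][3])"
```

```text
t 13.375 grasp rail [-59.5  15. ] 220.4 tilt 38.1 yaw 3.45 roll 0.001 w 0.01532196303085898 F [ 2.   2.2 -0.1] q [-0.85 -0.07  0.56  2.46  1.11  0.2   0.31]
2.460289955741969
```

```bash
python3 -c "
from h import *
plan([(rp(-63.5,15,222),3.6,33.5,-1,2)])"
```

```text
[0.07, 0.0, -0.08, 0.0, 0.23, -0.01, -1],
[0.08, 0.0, -0.07, 0.0, 0.23, 0.0, -1],
-- [0.5242 0.0402 0.2062]
```

jog_arm --motion '[[[0,0,0,0,0,0,0.6],[0,0,0,0,0,0,0.2],[0,0,0,0,0,0,0.2]]]'

```text
clock: 13.75
position: [0.5291, 0.041, 0.2052]
tcp_rot: [-0.074, 2.477, 0.027]
contact_force: [0.2, -0.3, 1.2]
width: 0.0343
finger_force: 0.0
```

Opened partially (34 mm); re-tilt and re-grip.

jog_arm --motion '[[[0.07,0,-0.08,0,0.23,0,0.2],[0.08,0,-0.07,0,0.23,0,0.2],[0,0,0,0,0,0,0.6],[0,0,0,0,0,0,1],[0,0,0,0,0,0,1],[0,0,0,0,0,0,1]]]'

```text
clock: 14.5
position: [0.5242, 0.0408, 0.2062]
tcp_rot: [-0.077, 2.556, 0.025]
contact_force: [1.0, 2.4, 2.3]
width: 0.0149
finger_force: 41.1
```

```bash
python3 -c "
from h import *
show();print(get_state()['qpos'][3])"
```

```text
t 14.5 grasp rail [-63.4  15.6] 222.1 tilt 33.5 yaw 3.47 roll 0.001 w 0.01489320426567946 F [1.  2.4 2.3] q [-0.95 -0.09  0.66  2.42  0.67  0.28  0.75]
2.4157306355325066
```

jog_arm --motion '[[[0,-0.4,0,0,0,0,1],[0,-0.4,0,0,0,0,1],[0,-0.4,0,0,0,0,1],[0,-0.4,0,0,0,0,1]]]'

```text
clock: 15.0
position: [0.5266, 0.0004, 0.2062]
tcp_rot: [-0.077, 2.556, 0.024]
contact_force: [2.5, 3.1, 2.3]
width: 0.0148
finger_force: 40.9
```

Run:
```python
from h import *
show()
ims=[]
for n in("side","top"):
    p,d=grab_frame(n); cv2.imwrite(f"pics/{n}3full.png",p); w=cloud(n,d); hsv=cv2.cvtColor(p,cv2.COLOR_BGR2HSV)
    K,Rm,t=cam(n); o=Rm@np.array([.55,-.02,.23])+t; u=(K@o/o[2])[:2].astype(int)
    ims.append(cv2.resize(p[u[1]-50:u[1]+50,u[0]-50:u[0]+50],(400,400),interpolation=cv2.INTER_CUBIC))
    for c,lo,hi in(("orange",(5,150,90),(17,255,255)),("green",(45,80,40),(85,255,255))):
        m=(cv2.inRange(hsv,lo,hi)>0)&(w[...,2]>.18)&(w[...,0]>.45)&(w[...,0]<.7)&(abs(w[...,1])<.15); q=w[m]
        if len(q): r=np.array([railxy(x) for x in q]); print(n,c,len(q),"rail y med",np.median(r[:,1]).round(1),r[:,1].min().round(1),r[:,1].max().round(1),"x",r[:,0].min().round(),r[:,0].max().round(),"z",q[:,2].min().round(3),q[:,2].max().round(3))
cv2.imwrite("pics/v3.png",np.hstack(ims))
```

```text
t 15.0 grasp rail [-63.5 -24.9] 222.0 tilt 33.5 yaw 3.46 roll 0.001 w 0.014801286182318655 F [2.5 3.1 2.3] q [-0.98 -0.11  0.8   2.42  0.55  0.25  0.98]
side orange 25 rail y med -31.3 -35.7 -15.7 x -53.0 -35.0 z 0.21 0.227
side green 124 rail y med -44.2 -73.1 58.4 x -58.0 92.0 z 0.229 0.295
top orange 40 rail y med -27.0 -33.3 -19.7 x -62.0 -46.0 z 0.223 0.229
top green 231 rail y med -42.0 -51.8 -35.5 x -57.0 44.0 z 0.248 0.297
```

View pics/v3.png

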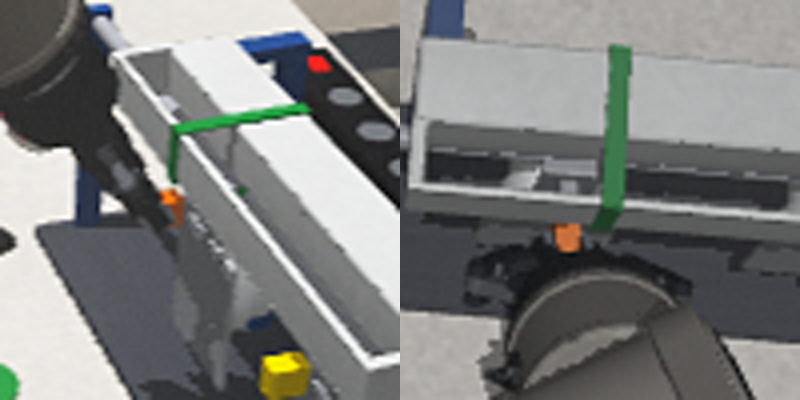

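The crop shows the grip (567,238) about 16 mm left of the green stripe (610,220), hook on the rail in the hood gap. Moving the last stretch.

jog_arm --motion '[[[0,-0.32,0,0,0,0,1],[0,-0.32,0,0,0,0,1],[0,0,0,0,0,0,1],[0,0,0,0,0,0,1],[0,0,0,0,0,0,1],[0,0,0,0,0,0,0.6],[0,0,0,0,0,0,0.2],[0,0,0,0,0,0,-0.3],[0,0,0,0,0,0,-1],[0,0,0,0,0,0,-1]]]'

```text
clock: 16.35
position: [0.5273, -0.0153, 0.206]
tcp_rot: [-0.077, 2.557, 0.024]
contact_force: [-0.2, -0.7, -0.2]
width: 0.0847
finger_force: 0.0
```

```bash
cat >> h.py <<'E'
def look(tag):
    for n in("side","top"):
        p,d=grab_frame(n); cv2.imwrite(f"pics/{n}{tag}.png",p); w=cloud(n,d); hsv=cv2.cvtColor(p,cv2.COLOR_BGR2HSV)
        for c,lo,hi in(("orange",(5,150,90),(17,255,255)),("yellow",(21,150,90),(34,255,255)),("green",(45,80,40),(85,255,255))):
            m=(cv2.inRange(hsv,lo,hi)>0)&(w[...,2]>.18)&(w[...,0]>.45)&(w[...,0]<.7)&(abs(w[...,1])<.25); q=w[m]
            if len(q): r=np.array([railxy(x) for x in q]); print(n,c,len(q),"rail y",np.percentile(r[:,1],[3,50,97]).round(1),"x",np.percentile(r[:,0],[3,50,97]).round(1),"z",np.percentile(q[:,2],[3,97]).round(3))
E
python3 -c "
from h import *
show(); look('4')
s=get_state(); Q=R.from_rotvec(s['tcp_rot']).as_matrix(); g=s['position']-.019*Q[:,2]; r=railxy(g)
plan([(rp(r[0]-75,r[1],250),3.6,30,-1),(rp(r[0]-75,-214.5,250),3.6,34,-1)],lin=.9)"
```

```text
t 16.35 grasp rail [-63.8 -40.6] 221.8 tilt 33.5 yaw 3.44 roll 0.001 w 0.08469953195894096 F [-0.2 -0.7 -0.2] q [-1.   -0.12  0.87  2.42  0.5   0.24  1.07]
side orange 26 rail y [-89.8 -46.8 -39.3] x [-76.5 -45.2 -40.2] z [0.21 0.26]
side yellow 122 rail y [-223.4 -220.4 -208.4] x [-65.3 -54.8 -40.4] z [0.204 0.228]
side green 120 rail y [-49.2 -43.4 -34.8] x [-57.4 -18.2  39.6] z [0.254 0.293]
top orange 45 rail y [-47.3 -39.5 -33.3] x [-64.8 -56.1 -46.2] z [0.223 0.244]
top yellow 48 rail y [-219.5 -212.2 -206.8] x [-64.1 -56.6 -46.7] z [0.214 0.229]
top green 230 rail y [-47.2 -41.9 -36.4] x [-56.4 -15.   39. ] z [0.264 0.296]
[0.48, 0.0, -0.65, 0.0, 0.09, 0.0, -1],
[0.49, 0.0, -0.64, 0.0, 0.09, -0.01, -1],
[0.5, 0.0, -0.63, 0.0, 0.08, 0.0, -1],
[0.52, 0.0, -0.63, 0.0, 0.09, -0.01, -1],
-- [ 0.4514 -0.0199  0.2335]
[-0.01, -0.87, 0.0, 0.0, -0.05, 0.0, -1],
[-0.01, -0.87, 0.0, 0.0, -0.05, 0.0, -1],
[-0.01, -0.87, 0.0, 0.0, -0.05, 0.0, -1],
[0.0, -0.87, 0.0, 0.0, -0.05, 0.0, -1],
[-0.01, -0.87, 0.0, 0.0, -0.05, 0.0, -1],
[0.0, -0.87, 0.0, 0.0, -0.05, 0.0, -1],
[-0.01, -0.87, 0.0, 0.0, -0.05, 0.0, -1],
[0.0, -0.87, 0.01, 0.0, -0.05, 0.0, -1],
-- [ 0.4636 -0.1935  0.2341]
```

jog_arm --motion '[[[0,0,-0.5,0,0,0,-1],[0,0,-0.6,0,0,0,-1],[0,0,-0.6,0,0,0,-1],[0,0,-0.6,0,0,0,-1]]]'

```text
clock: 16.95
position: [0.4954, -0.0174, 0.2544]
tcp_rot: [-0.076, 2.557, 0.024]
contact_force: [0.3, 0.3, -0.4]
width: 0.0855
finger_force: 0.0
```

```bash
python3 -c "
from h import *
show()
s=get_state(); Q=R.from_rotvec(s['tcp_rot']).as_matrix(); g=s['position']-.019*Q[:,2]; r=railxy(g)
plan([(rp(r[0],-214.5,g[2]*1000),3.6,35,-1)],lin=.9)"
```

```text
t 16.95 grasp rail [-95.8 -40.7] 270.3 tilt 33.5 yaw 3.43 roll 0.001 w 0.08550065993137837 F [ 0.3  0.3 -0.4] q [-0.89 -0.31  0.65  2.41  0.62  0.47  0.94]
[-0.01, -0.87, 0.0, 0.0, -0.02, 0.0, -1],
[0.0, -0.87, 0.0, 0.0, -0.02, 0.0, -1],
[-0.01, -0.87, 0.0, 0.0, -0.02, 0.0, -1],
[0.0, -0.87, 0.0, 0.0, -0.02, 0.0, -1],
[-0.01, -0.87, 0.0, 0.0, -0.02, 0.0, -1],
[0.0, -0.87, 0.0, 0.0, -0.02, -0.01, -1],
[0.0, -0.87, 0.0, 0.0, -0.02, 0.0, -1],
[-0.01, -0.86, 0.01, -0.01, -0.01, -0.01, -1],
-- [ 0.5068 -0.1908  0.2547]
```

jog_arm --motion '[[[0,-0.87,0,0,-0.02,0,-1],[0,-0.87,0,0,-0.02,0,-1],[0,-0.87,0,0,-0.02,0,-1],[-0.01,-0.87,0,0,-0.02,0,-1],[-0.01,-0.87,0,0,-0.02,0,-1],[-0.01,-0.87,0,0,-0.02,-0.01,-1],[-0.01,-0.87,0,0,-0.02,0,-1],[-0.01,-0.86,0.01,0,-0.01,-0.01,-1]]]'

```text
clock: 17.95
position: [0.5074, -0.1914, 0.2543]
tcp_rot: [-0.08, 2.53, 0.024]
contact_force: [0.5, -0.3, 0.1]
width: 0.0856
finger_force: 0.0
```

```bash
python3 -c "
from h import *
show(); look('5')
plan([(rp(-63,-214.5,221.5),3.6,35,-1,4)],lin=.9)"
```

```text
t 17.95 grasp rail [ -95.2 -215.1] 269.9 tilt 35.0 yaw 3.6 roll -0.001 w 0.08564549342371473 F [ 0.5 -0.3  0.1] q [-0.98 -0.47  1.15  2.32  0.56  0.47  1.45]
side orange 1 rail y [-48.5 -48.5 -48.5] x [-40.8 -40.8 -40.8] z [0.216 0.216]
side yellow 98 rail y [-223.9 -221.1 -209.8] x [-65.3 -51.6 -40.9] z [0.204 0.227]
side green 107 rail y [-48.6 -42.6 -32.9] x [-56.7 -12.4  39.4] z [0.28  0.294]
top orange 50 rail y [-47.3 -39.7 -33.8] x [-64.  -57.  -46.2] z [0.212 0.229]
top yellow 47 rail y [-218.8 -212.9 -206.7] x [-63.5 -56.1 -47.2] z [0.215 0.229]
top green 228 rail y [-47.1 -41.9 -36.4] x [-56.4 -14.4  38.5] z [0.265 0.296]
[0.02, 0.02, 0.58, 0.0, 0.0, 0.0, -1],
[0.01, 0.02, 0.58, 0.0, 0.0, 0.0, -1],
[0.02, 0.02, 0.59, 0.0, 0.0, -0.01, -1],
[0.01, 0.01, 0.58, -0.01, 0.0, 0.0, -1],
-- [ 0.5395 -0.1888  0.206 ]
```

jog_arm --motion '[[[0.02,0.02,0.58,0,0,0,-1],[0.01,0.02,0.58,0,0,0,-1],[0.02,0.02,0.58,0,0,0,-1],[0.01,0.01,0.58,0,0,0,-1],[0,0,0,0,0,0,-0.3],[0,0,0,0,0,0,0.5],[0,0,0,0,0,0,1],[0,0,0,0,0,0,1],[0,0,0,0,0,0,1],[0,0,0,0,0,0,1]]]'

```text
clock: 19.3
position: [0.5346, -0.1846, 0.211]
tcp_rot: [-0.079, 2.53, 0.021]
contact_force: [-4.5, 0.0, 0.7]
width: 0.0145
finger_force: 43.1
```

```bash
python3 -c "
from h import *
show()
s=get_state(); Q=R.from_rotvec(s['tcp_rot']).as_matrix(); g=s['position']-.019*Q[:,2]; r=railxy(g)
plan([(rp(r[0],-140,g[2]*1000),3.6,35,1,6)])"
```

```text
t 19.3 grasp rail [ -67.6 -209.9] 226.5 tilt 35.0 yaw 3.51 roll -0.003 w 0.014535899968871488 F [-4.5  0.   0.7] q [-1.23 -0.49  1.37  2.33  0.83  0.41  1.21]
[0.0, 0.47, 0.0, 0.0, 0.0, 0.0, 1],
[0.0, 0.47, 0.0, 0.0, 0.0, 0.0, 1],
[0.0, 0.47, 0.0, 0.0, 0.0, 0.0, 1],
[0.0, 0.46, 0.0, -0.01, 0.0, 0.0, 1],
[0.0, 0.47, 0.0, 0.0, 0.0, 0.0, 1],
[0.0, 0.46, -0.01, -0.01, 0.0, 0.0, 1],
-- [ 0.5301 -0.1147  0.211 ]
```

jog_arm --motion '[[[0,0.3,0,0,0,0,1],[0,0.3,0,0,0,0,1],[0,0.3,0,0,0,0,1]]]'

```text
clock: 19.68
position: [0.5333, -0.1614, 0.211]
tcp_rot: [-0.079, 2.53, 0.02]
contact_force: [-2.6, -2.9, 1.0]
width: 0.0144
finger_force: 43.5
```

```bash
python3 -c "
from h import *
show(); look('6')"
```

```text
t 19.675 grasp rail [ -67.4 -186.8] 226.6 tilt 35.0 yaw 3.53 roll -0.003 w 0.014437959098708068 F [-2.6 -2.9  1. ] q [-1.23 -0.45  1.34  2.35  0.82  0.38  1.16]
side yellow 47 rail y [-197.4 -193.5 -183.2] x [-55.9 -44.9 -38.6] z [0.205 0.227]
side green 96 rail y [-49.3 -42.6 -23. ] x [-51.4  -5.9  41.4] z [0.279 0.294]
top orange 50 rail y [-47.1 -39.8 -33.5] x [-64.3 -57.  -46.5] z [0.211 0.229]
top yellow 35 rail y [-193.4 -187.1 -178.8] x [-62.1 -53.  -46.9] z [0.223 0.229]
top green 228 rail y [-47.  -41.9 -36.4] x [-56.4 -15.4  38.6] z [0.267 0.296]
```

jog_arm --motion '[[[0,0.39,0,0,0,0,1],[0,0.39,0,0,0,0,1],[0,0.39,0,0,0,0,1],[0,0.39,0,0,0,0,1],[0,0.3,0,0,0,0,1],[0,0,0,0,0,0,1]]]'

```text
clock: 20.52
position: [0.5306, -0.1147, 0.211]
tcp_rot: [-0.081, 2.53, 0.02]
contact_force: [-4.2, 2.9, 1.8]
width: 0.0148
finger_force: 43.0
```

```bash
python3 -c "
from h import *
show(); look('7')"
```

```text
t 20.525 grasp rail [ -67.2 -140. ] 226.5 tilt 35.0 yaw 3.61 roll -0.004 w 0.014778923385676119 F [-4.2  2.9  1.8] q [-1.22 -0.36  1.26  2.39  0.8   0.33  1.07]
side orange 9 rail y [-49.6 -45.7 -39.9] x [-47.  -43.4 -40.3] z [0.219 0.226]
side yellow 43 rail y [-149.7 -146.6 -134.4] x [-53.3 -45.1 -39.1] z [0.205 0.226]
side green 109 rail y [-48.9 -43.4 -33.8] x [-56.9 -12.6  40.2] z [0.274 0.294]
top orange 50 rail y [-47.5 -39.9 -34. ] x [-63.9 -57.5 -46.2] z [0.211 0.229]
top yellow 38 rail y [-146.6 -141.6 -134.2] x [-62.9 -54.1 -46.1] z [0.223 0.229]
top green 228 rail y [-47.3 -41.9 -36.4] x [-56.5 -14.3  39. ] z [0.266 0.296]
```

jog_arm --motion '[[[0,0.15,0,0,0,0,1],[0,0.13,0,0,0,0,1],[0,0.08,0,0,0,0,1],[0,0,0,0,0,0,1]]]'

```text
clock: 21.12
position: [0.53, -0.1065, 0.2109]
tcp_rot: [-0.079, 2.53, 0.02]
contact_force: [-3.4, -1.4, 1.3]
width: 0.0147
finger_force: 43.4
```

jog_arm --motion '[[[0,0.04,0,0,0,0,1],[0,0,0,0,0,0,1]]]'

```text
clock: 21.38
position: [0.5299, -0.1056, 0.2109]
tcp_rot: [-0.079, 2.53, 0.02]
contact_force: [-3.9, -2.1, 1.6]
width: 0.0146
finger_force: 43.5
```

```bash
python3 -c "
from h import *
show(); look('8')"
```

```text
t 21.375 grasp rail [ -67.3 -130.8] 226.4 tilt 35.0 yaw 3.52 roll -0.003 w 0.014551697027353393 F [-3.9 -2.1  1.6] q [-1.22 -0.34  1.24  2.4   0.79  0.32  1.05]
side orange 11 rail y [-49.5 -45.7 -40.7] x [-47.  -42.2 -39.6] z [0.213 0.226]
side yellow 43 rail y [-141.4 -136.9 -127.7] x [-54.  -45.8 -39.4] z [0.203 0.227]
side green 112 rail y [-48.2 -43.4 -35.1] x [-57.1 -15.   39.2] z [0.257 0.294]
top orange 50 rail y [-47.3 -39.5 -33.9] x [-64.5 -57.7 -46.8] z [0.214 0.229]
top yellow 38 rail y [-137.1 -131.7 -124.5] x [-62.1 -53.7 -46.5] z [0.222 0.23 ]
top green 229 rail y [-47.2 -42.  -36.2] x [-56.5 -15.6  38.8] z [0.265 0.296]
```

jog_arm --motion '[[[0,0.04,0,0,0,0,1],[0,0,0,0,0,0,1]]]'

```text
clock: 21.72
position: [0.5299, -0.1046, 0.2109]
tcp_rot: [-0.079, 2.53, 0.02]
contact_force: [-4.3, -2.6, 1.6]
width: 0.0144
finger_force: 43.5
```

jog_arm --motion '[[[0,0.04,0,0,0,0,1],[0,0,0,0,0,0,1],[0,0,0,0,0,0,1]]]'

```text
clock: 22.1
position: [0.5298, -0.1037, 0.2109]
tcp_rot: [-0.079, 2.53, 0.02]
contact_force: [-3.8, -3.1, 1.7]
width: 0.0145
finger_force: 43.6
```

```bash
python3 -c "
from h import *
show(); look('9')"
```

```text
t 22.1 grasp rail [ -67.3 -128.9] 226.4 tilt 35.0 yaw 3.52 roll -0.003 w 0.014535347499895013 F [-3.8 -3.1  1.7] q [-1.21 -0.33  1.23  2.4   0.79  0.32  1.04]
side orange 12 rail y [-49.6 -47.1 -38.9] x [-46.8 -42.6 -40.5] z [0.214 0.228]
side yellow 42 rail y [-139.  -135.8 -125.1] x [-53.1 -45.6 -39.7] z [0.203 0.226]
side green 119 rail y [-49.3 -43.7 -22. ] x [-57.5 -17.4  39.6] z [0.251 0.294]
top orange 51 rail y [-47.4 -39.6 -33.1] x [-64.2 -57.6 -46.6] z [0.213 0.23 ]
top yellow 37 rail y [-135.5 -129.9 -122.3] x [-62.5 -53.1 -47.1] z [0.223 0.229]
top green 228 rail y [-47.2 -41.9 -36.6] x [-56.3 -14.6  39.1] z [0.264 0.296]
```

jog_arm --motion '[[[0,0.08,0,0,0,0,1],[0,0.04,0,0,0,0,1],[0,0,0,0,0,0,1],[0,0,0,0,0,0,1]]]'

```text
clock: 22.7
position: [0.5296, -0.1008, 0.2108]
tcp_rot: [-0.079, 2.53, 0.02]
contact_force: [-4.3, -3.9, 2.2]
width: 0.0151
finger_force: 43.7
```

Run:
```python
from h import *
show(); look('10')
p=cv2.imread("pics/side10.png"); q=cv2.imread("pics/top10.png")
def c(p,n):
    K,Rm,t=cam(n); o=Rm@np.array([.56,-.07,.18])+t; u=(K@o/o[2])[:2].astype(int); return cv2.resize(p[u[1]-50:u[1]+50,u[0]-50:u[0]+50],(400,400),interpolation=cv2.INTER_CUBIC)
cv2.imwrite("pics/v4.png",np.hstack([c(p,"side"),c(q,"top")]))
```

```text
t 22.7 grasp rail [ -67.4 -126. ] 226.4 tilt 35.0 yaw 3.51 roll -0.003 w 0.01510657142630333 F [-4.3 -3.9  2.2] q [-1.21 -0.33  1.23  2.4   0.79  0.32  1.04]
side orange 16 rail y [-47.2 -44.1 -31.8] x [-46.3 -42.4 -38.5] z [0.213 0.227]
side yellow 42 rail y [-135.7 -132.8 -122.8] x [-54.7 -45.8 -38.5] z [0.203 0.227]
side green 121 rail y [-48.2 -43.7 -34.8] x [-57.5 -18.6  39.6] z [0.251 0.294]
top orange 57 rail y [-45.  -37.1 -30.4] x [-63.5 -57.6 -45.9] z [0.209 0.228]
top yellow 36 rail y [-132.5 -127.5 -119.7] x [-63.  -54.2 -47.3] z [0.223 0.229]
top green 228 rail y [-47.2 -41.9 -36.3] x [-56.2 -15.2  38.9] z [0.263 0.296]
```

View pics/v4.png

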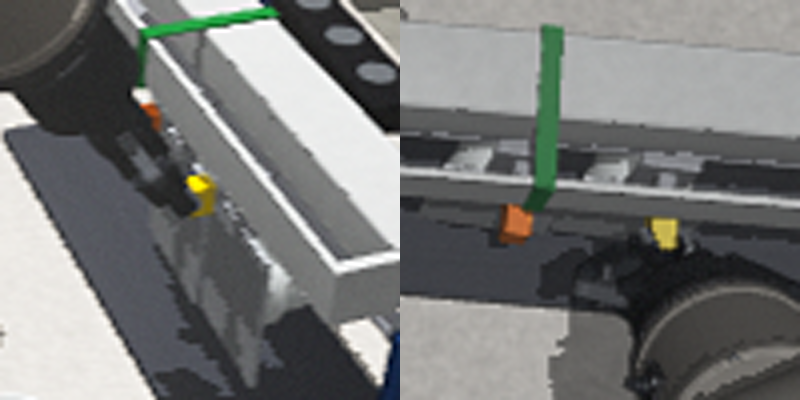

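The crop shows yellow (665,232) against orange (515,223), which has been pushed a few mm left of the stripe. I'll release, retreat, and measure offset and squareness.

jog_arm --motion '[[[0,0,0,0,0,0,0.6],[0,0,0,0,0,0,0.2],[0,0,0,0,0,0,-0.3],[0,0,0,0,0,0,-1],[0,0,0,0,0,0,-1],[0,0,-0.5,0,0,0,-1],[0,0,-0.6,0,0,0,-1],[0,0,-0.6,0,0,0,-1],[0,0,0,0,0,0,-1]]]'

```text
clock: 23.92
position: [0.5054, -0.1022, 0.2462]
tcp_rot: [-0.078, 2.528, 0.021]
contact_force: [0.1, -1.1, -0.1]
width: 0.0856
finger_force: 0.0
```

```bash
cat >> h.py <<'E'
def square():
    for n in("side","top"):
        p,d=grab_frame(n); w=cloud(n,d).reshape(-1,3); hsv=cv2.cvtColor(p,cv2.COLOR_BGR2HSV).reshape(-1,3)
        c,s=np.cos(np.radians(PSI)),np.sin(np.radians(PSI)); e=w[:,:2]-O
        r=np.c_[c*e[:,0]+s*e[:,1],-s*e[:,0]+c*e[:,1],w[:,2]]*1000
        for nm,h0,h1 in(("orange",5,17),("yellow",21,34)):
            m=(hsv[:,0]>=h0)&(hsv[:,0]<=h1)&(hsv[:,1]>150)&(hsv[:,2]>90)&(abs(r[:,0]+55)<25)&(abs(r[:,1]+100)<150)&(r[:,2]>195)&(r[:,2]<235)
            q=r[m]; t=q[q[:,2]>223]
            if len(t)>8: print(n,nm,len(q),"y",np.percentile(q[:,1],[3,97]).round(1),"top rect",cv2.minAreaRect(t[:,:2].astype(np.float32)),len(t))
        if n=="side":
            for nm,y0,y1 in(("plate o",-78,0),("plate y",-170,-90)):
                q=r[(abs(r[:,0]+14)<14)&(r[:,1]>y0)&(r[:,1]<y1)&(r[:,2]>75)&(r[:,2]<180)]; q=q[q[:,0]<np.median(q[:,0])+5]
                A=np.c_[q[:,1:],np.ones(len(q))]; m=np.ones(len(q),bool)
                for _ in range(6): f=np.linalg.lstsq(A[m],q[m,0],rcond=None)[0]; m=abs(q[:,0]-A@f)<3
                print(nm,m.sum(),"dx/dy",f[0].round(3),"dx/dz",f[1].round(3),"x",(f@[(y0+y1)/2,130,1]).round(1))
    return p
E
python3 -c "
from h import *
show(); square(); look('11')"
```

```text
t 23.925 grasp rail [ -91.6 -126. ] 261.8 tilt 35.1 yaw 3.49 roll -0.002 w 0.08562736445038856 F [ 0.1 -1.1 -0.1] q [-1.03 -0.44  0.97  2.4   0.76  0.47  1.05]
side orange 33 y [-47.6 -35.3] top rect ((-45.728240966796875, -41.0632438659668), (11.515932083129883, 11.494405746459961), 84.88411712646484) 15
side yellow 91 y [-138.3 -123.4] top rect ((-51.64825439453125, -129.8905029296875), (16.991100311279297, 25.171621322631836), 88.74559020996094) 28
plate o 191 dx/dy 0.028 dx/dz -0.006 x -15.7
plate y 425 dx/dy -0.002 dx/dz -0.013 x -15.8
top orange 51 y [-44.9 -32.3] top rect ((-54.30360412597656, -38.66459274291992), (18.41250228881836, 12.675718307495117), 1.646836757659912) 41
top yellow 46 y [-134.8 -122.1] top rect ((-55.058570861816406, -128.8433837890625), (15.591544151306152, 13.145247459411621), 3.626371145248413) 37
side orange 34 rail y [-48.6 -45.7 -33.5] x [-52.2 -44.9 -38.5] z [0.209 0.227]
side yellow 90 rail y [-138.5 -135.5 -123.6] x [-64.5 -51.4 -39.6] z [0.205 0.226]
side green 120 rail y [-48.8 -43.6 -34.7] x [-57.3 -18.4  38.9] z [0.253 0.294]
top orange 53 rail y [-44.8 -37.5 -31.8] x [-64.2 -57.3 -46.2] z [0.209 0.229]
top yellow 47 rail y [-134.4 -128.1 -122. ] x [-64.6 -56.4 -47.1] z [0.215 0.229]
top green 229 rail y [-47.1 -42.  -36.6] x [-56.5 -14.7  39.3] z [0.262 0.296]
```

jog_arm --motion '[[[0,0,-0.5,0,0,0,-1],[0,0,-0.5,0,0,0,-1],[0,0,0,0,0,0,-1],[0,0,0,0,0,0,-1]]]'

```text
clock: 24.62
position: [0.4911, -0.1028, 0.2656]
tcp_rot: [-0.079, 2.53, 0.02]
contact_force: [-0.5, -0.3, 0.6]
width: 0.0853
finger_force: 0.0
```

Run:
```python
from h import *
show(); p=square(); cv2.imwrite("pics/final_top.png",p)
print(sign_off())
```

```text
t 24.625 grasp rail [-105.9 -125.6] 281.2 tilt 35.0 yaw 3.52 roll -0.003 w 0.08527770866810404 F [-0.5 -0.3  0.6] q [-0.94 -0.47  0.86  2.39  0.69  0.53  1.1 ]
side orange 45 y [-49.4 -34.9] top rect ((-48.321624755859375, -41.784271240234375), (22.7790470123291, 15.412980079650879), 12.381800651550293) 26
side yellow 103 y [-138.5 -122.9] top rect ((-52.38373565673828, -128.91831970214844), (17.983552932739258, 24.83717918395996), 85.94194030761719) 38
plate o 239 dx/dy 0.03 dx/dz -0.009 x -15.8
plate y 429 dx/dy -0.005 dx/dz -0.01 x -15.8
top orange 52 y [-44.8 -32.1] top rect ((-54.96778869628906, -38.63505935668945), (20.229894638061523, 12.842792510986328), 1.4194127321243286) 42
top yellow 43 y [-134.8 -122.2] top rect ((-55.194210052490234, -128.45851135253906), (16.843175888061523, 12.754904747009277), 1.8318052291870117) 37
the job is handed in; nothing more can be done
None
```

I handed the job in at 24.6 s with both carriers hanging still: orange about 3.5 mm off the green mark (limit 9 mm), the plates touching within measuring error, and the gripper clear; the hand-in gave no verdict back, and I did not re-check the bench items at the end.

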